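Unstack the kitchen containers onto their fitted stands

ROBOT

A 6-joint arm with a two-finger parallel gripper is mounted at the origin on the work surface. World frame = base frame: x ahead of the robot, y to its left, z up, the work surface at z = 0. Lengths are in m, angles in rad, forces in N, time in s.
With the tool pointing down it reaches from about 0.375 to 0.9 m from the base axis. Payload 3.1 kg.
Tool frame: the origin (TCP) lies on the centre line of the jaws, within the pads' length; the fingertips stand 25 mm ahead of it and the grasp point (between the pads) lies 6 mm ahead of it (manip.tip_extent is the distance from the TCP to the fingertips, in m); z points along the fingers, y is the line along which they close (so a half turn about z gives the same grasp; the last joint's range is limited). The gripper opens to 85 mm and grips with 20 to 120 N. Pads are 22 mm wide; open, the fingers measure 114 mm over their backs; the gripper's body (76 mm by 85 mm) begins 54 mm behind the grasp point. The pads swing forward as they close: fully open they stand 13 mm farther back than shut.
Start: joints at [1.155, 0.527, 1.433, -0, 1.181, -0.178], TCP at [0.147, 0.608, 0.256] pointing down, gripper open.
Joint ranges: [-3.08, 3.08], [-0.75, 2.2], [0.22, 2.44], [-1.43, 4.57], [0, 2.65], [-2.85, 2.85]. Speed limits (rad/s): [2.79, 2.79, 3.14, 3.14, 3.14, 3.14].

INTERFACE

Orientations are given as a unit quaternion [x, y, z, w].
In Python, from station import readout, imaging, order, manip gives the robot as it stands.
- The arm moves only by the tool move_arm, never from a script. Its argument "rows" is a list of rows, each a list of 7 numbers: the turn, a rotation vector about the tool's x, y, z in degrees, then the shift along the tool's x, y, z in mm, then the closure, from 0 (fully open) to 1 (shut). A call has 1 to 12 rows; each row is the pose to reach, as a shift and turn from the pose commanded when the call began, along the tool's axes at that moment; what a row does not reach only later rows make up. A row lasts 1/12 s, in which the tool goes at most 41.7 mm and 7.16 degrees, less where a joint would pass 70% of its speed; a pose out of reach is approached as far as the arm can. A call with a gripper value outside its range is refused whole. The fingers move at their own pace and stop on an object; "squeeze" is the grip in N (left out, the last holds). Time passes only in rows, so rows that repeat a pose let the fingers close. It gives the time, the measured TCP pose, the force, the opening and the grip force at its end, in the units of the state.
- readout.sense(): the state, without advancing time (a new reading comes with each control period).
- imaging.snapshot(name): name is "side" or "top" or "wrist"; returns a dict with "img" (420x560x3 uint8, red, green, blue), "z_map" (420x560 float32, m along the optical axis (not along the pixel's ray), 0 where there is no reading), "fovy" (degrees; the focal length in pixels is half the picture's height over the tangent of half this angle, whatever the lens; pixels are square), "cx", "cy" (the principal point, pixels), "rvec" (rotation vector, rad) and "tvec" (3), from world to camera coordinates, as OpenCV has them. Camera axes: x right, y down, z forward; pixel columns grow to the right and rows downward; lengths in m; the calibration is good to about 2 mm. The wrist camera is an equidistant fisheye: a pixel r from the principal point sees the ray r / f radians off the axis. A picture is of the moment at which its call begins.
- order.sign_off(): hands the job in; it is judged then, once.
The state is a dict: "t": time; "q": joint angles; "qd": joint speeds; "tau": joint torques, N m; "tcp_pos": TCP position; "tool_rot": TCP orientation; "force": force on the tool from outside, world axes, zero at the start; "ft_torque": the same for the moment, N m; "finger_gap": opening from 0.0 (shut) to 1.0 (fully open); "gripper_force": force on a finger pad.
Only numpy, scipy, OpenCV 4.12 (cv2) and the standard library are available. Lean on these libraries where they do the work, as an engineer would, in place of code of your own. Each camera call takes 0.05 s, during which the arm holds its last target. There are 200 camera calls.

TASK

Take the stack of four containers apart from the top down and set each upright into its own wooden stand before taking the next: small jar in the small round stand, square box in the square one, round tin in the large round one, oblong tin in the oblong one. Each goes in the middle, flat on the stand's floor and lined up with its sides, set down and not dropped. Tip nothing over, and leave the pepper mill and the glass tumbler standing where they are.

Things in the scene. Friction and masses are not known exactly. Their poses are not given: they have to be found in the camera images.
- spice_jar: Small round white ceramic jar with a dark wooden lid, 28 mm across, 50 mm high, straight sides, about 0.09 kg; at the start on top of the stack, standing on the square box. Origin: centre of its underside; z up.
- salt_box: Square pale marble box, 40 x 40 mm, 44 mm high, about 0.11 kg; at the start second from the top, standing on the round tin. x and y along its sides. Origin: centre of its underside; z up.
- tea_tin: Round copper tin, 56 mm across, 44 mm high, straight sides, about 0.17 kg; at the start third from the top, standing on the oblong tin, up to 10 mm off its middle lengthwise. Origin: centre of its underside; z up.
- biscuit_tin: Oblong bare-steel tin, 104 mm along its x by 66 mm along its y, 45 mm high, about 0.28 kg; at the start the bottom of the stack, standing on the table. Origin: centre of its underside; z up.
- small_round_stand: Small round wooden stand for the spice jar, 54 mm across outside, recess 44 mm across; fixed to the table, light wooden floor 5 mm thick inside a 5 mm wide wooden rim whose top is 11 mm above the table (recess 6 mm deep). Origin: centre of its underside, on the table; z up.
- square_stand: Square wooden stand for the square box, 66 x 66 mm outside, recess 56 x 56 mm, x and y along its sides; fixed to the table, light wooden floor 5 mm thick inside a 5 mm wide wooden rim whose top is 11 mm above the table (recess 6 mm deep). Origin: centre of its underside, on the table; z up.
- big_round_stand: Large round wooden stand for the round tin, 82 mm across outside, recess 72 mm across; fixed to the table, light wooden floor 5 mm thick inside a 5 mm wide wooden rim whose top is 11 mm above the table (recess 6 mm deep). Origin: centre of its underside, on the table; z up.
- oblong_stand: Oblong wooden stand for the oblong tin, 130 mm along its x by 92 mm along its y outside, recess 120 x 82 mm; fixed to the table, light wooden floor 5 mm thick inside a 5 mm wide wooden rim whose top is 11 mm above the table (recess 6 mm deep). Origin: centre of its underside, on the table; z up.
- pepper_mill: Bystander: dark wooden pepper mill, 50 mm across, 147 mm high, standing loose among the stands. Origin: centre of its underside; z up.
- tumbler: Bystander: glass tumbler, 68 mm across the rim, 100 mm high, standing loose on the robot's left. Origin: centre of its underside; z up.
Things that resemble listed ones, but are neither listed nor needed, are in the scene too. Leave any orange or pink look-alike of the small_round_stand alone. Of the things that look like the biscuit_tin, take the one that is farthest to the robot's right at the start.

How it is judged:
By the outcome, as a careful person would: the job done as asked, in the order asked, and still so for the second after the job is handed in, with the robot touching nothing.
It also fails if it takes over 106 s, if anything falls off the work surface, if the arm or the gripper's body presses on something with over 40 N, if the wrist force passes 120 N, or if a joint passes its speed limit or range.

## Working session

There is one attempt and no reset: what is moved stays moved. The work goes in short steps, Python scripts to look and compute and a tool call to move; the robot and the scene stay as the last step left them, time stands still between calls to the robot, and variables do not carry over. Pictures are saved under pics/ and viewed, at most 14 in all, crops included, and the job is handed in when it is done.

Besides the shell and the picture viewer there is one more tool, called after ">>>" as name(argument=value, ...) on one line, values as JSON. move_arm: Moves the arm, as the interface text tells. Its arguments: {"type":"object","properties":{"rows":{"type":"array"},"squeeze":{"type":"number"}},"required":["rows"]}

```bash
ls; mkdir -p pics; python3 - <<'E'
from station import readout, imaging, order, manip
import cv2, numpy as np
s=readout.sense(); print(s)
print([ (k,getattr(manip,k)) for k in dir(manip) if not k.startswith('__')])
ims=[]
for n in ["side","top","wrist"]:
    d=imaging.snapshot(n); np.savez(f"pics/{n}0.npz",**d); cv2.imwrite(f"pics/{n}0.png",d["img"][:,:,::-1])
    print(n,d["fovy"],d["cx"],d["cy"],d["rvec"],d["tvec"],(d["z_map"]>0).mean())
E
```

```text
pics
{'t': 0.0, 'q': array([ 1.15549340e+00,  5.28458623e-01,  1.43388389e+00, -6.03258860e-06,
        1.18136578e+00, -1.78522277e-01]), 'qd': array([-0.0007746 , -0.00044079, -0.00106577, -0.00010391, -0.00043393,
       -0.0002416 ]), 'tau': array([-6.56656302e-04, -4.42353666e+01, -1.78022504e+01, -3.75453328e-04,
        8.70369229e-03,  2.69465581e-06]), 'tcp_pos': array([0.14633128, 0.6069658 , 0.25534403]), 'tool_rot': array([ 1.18112748e-01,  9.92999627e-01, -1.01234861e-03, -3.06817913e-04]), 'force': array([-0.12114798, -0.65968291, -0.04328342]), 'ft_torque': array([ 0.06034961, -0.03940922,  0.013273  ]), 'gripper_force': 0.0, 'finger_gap': 0.9961277508971025}
[('PlanningError', <class 'station.PlanningError'>), ('tip_extent', 0.025)]
side 47.108760385296435 282.0739484840569 215.92341700436853 [ 2.28696149 -0.31137926  0.16212572] [-0.49681382  0.19693777  0.92453977] 0.9960034013605442
top 49.53234741838665 283.4347439839339 206.27285951668003 [ 2.19419473 -2.1680581   0.06510222] [0.03957878 0.55756575 1.23498696] 0.9959311224489796
wrist 65.70646984690485 276.4137027220307 210.99763562117477 [-2.27266448 -1.78880866 -0.26795398] [-0.62362607 -0.03661155  0.37959476] 0.9952551020408164
```

View pics/top0.png

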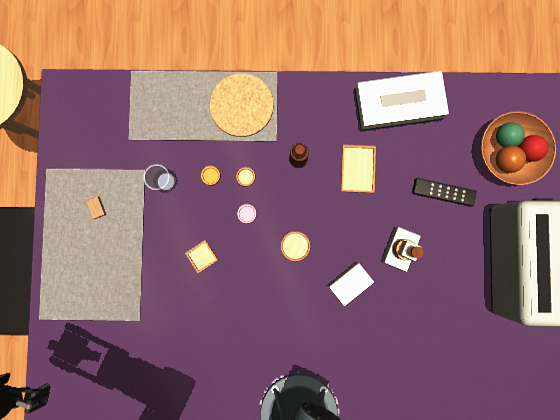

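View pics/side0.png

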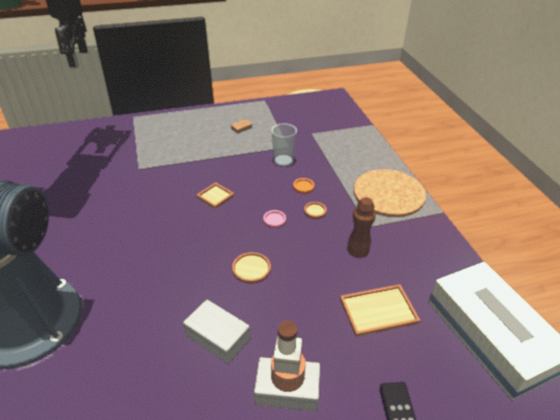

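The top view shows the stack at about (404,248). Its steel base is the rightmost steel tin; the look-alike is at (352,284). The small round stand candidates are orange (210,175), pink (247,213) and wood (245,176), and I take the wood one. The square stand is at (202,257), the big round at (295,246), the oblong at (359,169), the mill at (299,153) and the tumbler at (158,178).

```bash
cat > h.py <<'E'
import numpy as np, cv2
from scipy.spatial.transform import Rotation as R
def cam(d):
    f=210/np.tan(np.radians(float(d["fovy"]))/2); return f,float(d["cx"]),float(d["cy"]),cv2.Rodrigues(np.array(d["rvec"],float))[0],np.array(d["tvec"],float)
def dirs(d,uv,fish=False):
    f,cx,cy,M,t=cam(d); p=(np.asarray(uv,float)-[cx,cy])/f
    if fish:
        r=np.linalg.norm(p,axis=1)+1e-9; p=p*(np.tan(r)/r)[:,None]
    return np.c_[p,np.ones(len(p))]
def onplane(d,uv,z,fish=False):
    f,cx,cy,M,t=cam(d); v=dirs(d,uv,fish)@M; c=-M.T@t
    return c+v*((z-c[2])/v[:,2])[:,None]
def cloud(d,fish=False):
    f,cx,cy,M,t=cam(d); vv,uu=np.mgrid[:420,:560]
    P=dirs(d,np.c_[uu.ravel(),vv.ravel()],fish)*np.asarray(d["z_map"]).reshape(-1,1)
    return ((P-t)@M).reshape(420,560,3)
def seed_floor(d,uv,z=0.005,w=40,fish=False):
    """light floor blob near uv -> contour on plane z; centroid, minAreaRect"""
    hsv=cv2.cvtColor(np.ascontiguousarray(d["img"]),cv2.COLOR_RGB2HSV)
    m=((hsv[...,2]>190)&(hsv[...,0]>12)&(hsv[...,0]<36)&(hsv[...,1]>40)).astype(np.uint8)
    n,l,st,c=cv2.connectedComponentsWithStats(m)
    k=l[int(uv[1]),int(uv[0])]
    cs=max(cv2.findContours((l==k).astype(np.uint8),cv2.RETR_EXTERNAL,cv2.CHAIN_APPROX_NONE)[0],key=len)[:,0,:]
    P=onplane(d,cs,z,fish)[:,:2]*1000
    r=cv2.minAreaRect(P.astype(np.float32)); e=cv2.minEnclosingCircle(P.astype(np.float32))
    mo=cv2.moments(P.astype(np.float32).reshape(-1,1,2))
    return np.round([mo['m10']/mo['m00'],mo['m01']/mo['m00']],1),np.round(np.r_[r[0],r[1],r[2]],1)
E
python3 - <<'E'
from h import *
D={n:dict(np.load(f"pics/{n}0.npz")) for n in("top","side")}
for n,S in dict(top=dict(small=(245,176),sq=(202,257),big=(295,246),obl=(359,169)),side=dict(small=(316,210),sq=(216,195),big=(251,267),obl=(380,310))).items():
    for k,uv in S.items():
        try: print(n,k,*seed_floor(D[n],uv))
        except Exception as e: print(n,k,e)
    C=cloud(D[n])*1000; X=C[...,:2]; Z=C[...,2]
    tb=(X[...,0]>300)&(X[...,0]<700)&(abs(X[...,1])<400)
    print('table',np.median(Z[tb]))
    reg=(X[...,0]>330)&(X[...,0]<560)&(X[...,1]<-30)&(X[...,1]>-400)&(C[...,2]>20)
    for a,h in ((183,8),(133,6),(89,6),(45,7)):
        m=reg&(abs(Z-a)<h); l,ll,st,cc=cv2.connectedComponentsWithStats(m.astype(np.uint8))
        for k in range(1,l):
            if st[k,4]>12:
                P=X[ll==k].astype(np.float32); r=cv2.minAreaRect(P); print(n,a,st[k,4],np.round(P.mean(0),1),np.round(np.r_[r[0],r[1],r[2]],1),np.round(np.median(Z[ll==k]),1))
    for nm,uv in dict(mill=(299,153),tum=(158,178)).items():
        if n=="top": print(nm,np.round(C[uv[1],uv[0]]))
d=D["side"];cv2.imwrite("pics/crop.png",np.hstack([cv2.resize(d["img"][310:415,170:330,::-1],None,fx=3.5,fy=3.5,interpolation=2)]))
E
```

```text
top small [640.5 152.8] [640.5 153.8  48.1  47.7   1. ]
top sq [416.8 272.5] [416.2 273.   64.1  64.3  34. ]
top big [449.9  13.2] [449.6  13.   74.6  77.6   0.7]
top obl [ 667.2 -161.4] [ 667.2 -161.    91.2  129.    88.5]
table 1.5881379027283031
top 183 124 [ 440.1 -273.6] [ 439.4 -274.7   26.    28.5    1. ] 183.8
top 133 132 [ 445.1 -266.5] [ 442.8 -272.3   39.2   39.7   67.9] 133.8
top 89 103 [ 445.6 -260.5] [ 445.3 -266.8   42.2   54.5   75.6] 89.6
top 45 560 [ 444.7 -267.8] [ 444.2 -273.1   66.9  104.    68.5] 45.9
top 45 751 [ 358.7 -140.9] [ 349.1 -137.3   66.1  103.8   38.8] 45.7
mill [683.   8. 144.]
tum [633. 399.   6.]
side small [642.6 151.2] [642.4 150.9  41.6  42.6  21.3]
side sq [418.6 268.3] [417.9 269.4  55.7  56.6  33.4]
side big [450.8  10. ] [450.8   9.6  70.5  70.2  35.2]
side obl [ 667.2 -162.5] [ 667.1 -162.8   82.4  122.    88.5]
table -0.8751429970973419
side 183 305 [ 442.8 -276.5] [ 443.3 -275.3   29.2   28.3   82.9] 181.8
side 133 333 [ 444.5 -283.5] [ 445.2 -275.3   39.7   40.1   67.2] 131.3
side 89 299 [ 445.8 -288.6] [ 445.6 -281.6   41.7   55.    79.6] 87.7
side 45 1441 [ 360.8 -145.9] [ 352.7 -139.    66.5  104.    38.1] 43.3
side 45 1423 [ 445.4 -283.2] [ 447.5 -274.7   67.6  103.9   68.6] 43.7
```

View pics/crop.png

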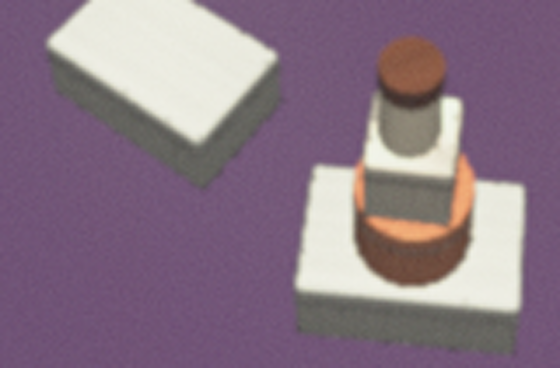

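The crop shows the jar, box and copper tin on the steel tin at side pixel (288,385). The look-alike tin, with nothing on it, is at (217,328). I have measured enough to make the first move.

```bash
cat >> h.py <<'E'
def plan(*tg):
    """targets (x,y,z mm, phi deg of closing line) -> turn z, shift in tool axes from present pose"""
    from station import readout
    s=readout.sense(); M=R.from_quat(s["tool_rot"]).as_matrix(); p=np.array(s["tcp_pos"])*1000
    phi=np.degrees(np.arctan2(M[1,1],M[0,1]))
    print("t %.2f"%s["t"],"tcp",p.round(1),"phi %.1f"%phi,"tilt",np.round(np.degrees(M[:2,2]),2),"gap %.3f gf %.1f"%(s["finger_gap"],s["gripper_force"]),"F",np.round(s["force"],1),"q",np.round(np.degrees(s["q"])))
    for x,y,z,ph in tg:
        # level correction too: wanted rotation
        a=np.radians(ph); W=np.array([[-np.sin(a),np.cos(a),0],[np.cos(a),np.sin(a),0],[0,0,-1]]).T
        rv=np.degrees(R.from_matrix(M.T@W).as_rotvec())
        print((x,y,z,ph),"turn",rv.round(1),"shift",(M.T@(np.array([x,y,z])-p)).round(1))
E
python3 -c "
from h import *
plan((480,150,290,30),(441,-275,290,-21.5))"
```

```text
t 0.15 tcp [146.4 607.1 255.6] phi 76.4 tilt [-0.04 -0.09] gap 0.999 gf 0.0 F [-0.3 -0.2  0.1] q [ 66.  30.  82.   0.  68. -10.]
(480, 150, 290, 30) turn [-0.1  0.  46.4] shift [-431.5 -366.2  -34. ]
(441, -275, 290, -21.5) turn [-0.1  0.1 97.9] shift [-493.3 -788.5  -33.3]
```

>>> move_arm(rows=[[0,0,46,-430,-366,-34,0],[0,0,46,-430,-366,-34,0],[0,0,46,-430,-366,-34,0],[0,0,46,-430,-366,-34,0],[0,0,46,-430,-366,-34,0],[0,0,46,-430,-366,-34,0],[0,0,46,-430,-366,-34,0],[0,0,46,-430,-366,-34,0],[0,0,46,-430,-366,-34,0],[0,0,46,-430,-366,-34,0],[0,0,46,-430,-366,-34,0],[0,0,46,-430,-366,-34,0]])

```text
t: 1.15
tcp_pos: [0.4408, 0.202, 0.2865]
tool_rot: [0.497, 0.868, -0.0, -0.0]
force: [1.5, 0.7, -0.1]
finger_gap: 1.001
gripper_force: 0.0
```

```bash
python3 -c "
from h import *
plan((441,-275,290,-21.5))"
```

```text
t 1.15 tcp [440.8 202.  286.5] phi 30.4 tilt [-0.01  0.01] gap 1.001 gf 0.0 F [ 1.5  0.7 -0.1] q [ 11.  17. 100.   0.  63. -19.]
(441, -275, 290, -21.5) turn [-0.  -0.  51.9] shift [-411.5 -241.4   -3.6]
```

>>> move_arm(rows=[[0,0,52,-411,-241,-4,0],[0,0,52,-411,-241,-4,0],[0,0,52,-411,-241,-4,0],[0,0,52,-411,-241,-4,0],[0,0,52,-411,-241,-4,0],[0,0,52,-411,-241,-4,0],[0,0,52,-411,-241,-4,0],[0,0,52,-411,-241,-4,0],[0,0,52,-411,-241,-4,0],[0,0,52,-411,-241,-4,0],[0,0,52,-411,-241,-4,0],[0,0,52,-411,-241,-4,0]])

```text
t: 2.15
tcp_pos: [0.4407, -0.2781, 0.2905]
tool_rot: [0.828, 0.561, -0.0, 0.002]
force: [-0.9, -0.4, -0.1]
finger_gap: 0.997
gripper_force: 0.0
```

```bash
python3 - <<'E'
from h import *
from station import imaging
d=imaging.snapshot("wrist"); np.savez("pics/w1.npz",**d); cv2.imwrite("pics/w1.png",d["img"][:,:,::-1])
plan((441,-275,290,-21.5))
f,cx,cy,M,t=cam(d); print("cam",(-M.T@t*1000).round(1),"axis",M[2].round(3))
C=cloud(d,True)*1000; Z=C[...,2];X=C[...,:2]
for a,h in ((183,8),(133,6),(89,6),(45,7)):
    m=(abs(Z-a)<h)&(np.hypot(X[...,0]-444,X[...,1]+275)<90); P=X[m].astype(np.float32)
    if len(P)>20: r=cv2.minAreaRect(P); print(a,len(P),P.mean(0).round(1),np.round(np.r_[r[0],r[1],r[2]],1),np.median(Z[m]).round(1))
E
```

```text
t 2.20 tcp [ 441.  -279.7  290.4] phi -21.8 tilt [ 0.11 -0.29] gap 0.999 gf 0.0 F [ 0.1 -2.3  0.8] q [-45.  20.  95.  -0.  65. -23.]
(441, -275, 290, -21.5) turn [ 0.2  0.2 -0.3] shift [ 4.4 -1.7  0.4]
cam [ 467.7 -207.1  406.8] axis [-0.11  -0.279 -0.954]
183 1189 [ 440.8 -272. ] [ 440.8 -272.7   27.8   27.7   66.4] 182.2
133 953 [ 447.9 -265.1] [ 443.3 -271.7   38.3   39.4   66.8] 131.8
89 536 [ 451.1 -260.2] [ 446.9 -266.3   42.5   54.8   64.4] 87.9
45 2750 [ 446.2 -266.8] [ 444.2 -272.    66.4  104.9   69.2] 43.9
```

View pics/w1.png

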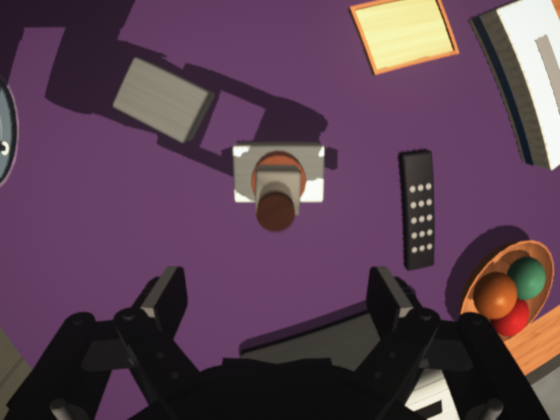

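The wrist view shows the jar lid at (276,210), the box just above it and the steel tin at (279,172). The tin's long side runs along the closing line. I descend and grasp the jar.

>>> move_arm(rows=[[0,0,0,5,-1,0,0],[0,0,0,5,-1,30,0],[0,0,0,5,-1,60,0],[0,0,0,5,-1,85,0.2],[0,0,0,5,-1,105,0.3],[0,0,0,5,-1,116,0.4],[0,0,0,5,-1,120,0.45],[0,0,0,5,-1,120,0.5],[0,0,0,5,-1,120,0.5]], squeeze=30)

```text
t: 2.95
tcp_pos: [0.4417, -0.2665, 0.1709]
tool_rot: [0.827, 0.563, 0.0, 0.0]
force: [0.4, 0.1, 0.6]
finger_gap: 0.498
gripper_force: 0.0
```

```bash
python3 - <<'E'
from h import *
plan((441.5,-274,170,-21.5))
E
```

```text
t 2.95 tcp [ 441.7 -266.5  170.9] phi -21.5 tilt [0.01 0.01] gap 0.498 gf 0.0 F [0.4 0.1 0.6] q [-44.  29. 102.   0.  48. -22.]
(441.5, -274, 170, -21.5) turn [ 0. -0.  0.] shift [-7.1  2.5  0.9]
```

>>> move_arm(rows=[[0,0,0,-7,2.5,0,0.5],[0,0,0,-7,2.5,0,0.5],[0,0,0,-7,2.5,0,0.6],[0,0,0,-7,2.5,0,0.65],[0,0,0,-7,2.5,0,0.75],[0,0,0,-7,2.5,0,0.85],[0,0,0,-7,2.5,0,0.85],[0,0,0,-7,2.5,0,0.85]], squeeze=30)

```text
t: 3.62
tcp_pos: [0.4411, -0.2751, 0.171]
tool_rot: [0.827, 0.562, -0.0, 0.0]
force: [-2.6, -0.3, 5.6]
finger_gap: 0.32
gripper_force: 29.4
```

```bash
python3 - <<'E'
from h import *
plan((441.5,-274,170,-21.5),(641.5,152,300,20),(540,-30,320,0))
E
```

```text
t 3.62 tcp [ 441.1 -275.1  171. ] phi -21.6 tilt [ 0.   -0.03] gap 0.320 gf 29.4 F [-2.6 -0.3  5.6] q [-44.  29. 102.  -0.  49. -23.]
(441.5, -274, 170, -21.5) turn [ 0.   0.  -0.1] shift [ 1.2 -0.   1. ]
(641.5, 152, 300, 20) turn [  0.    0.  -41.6] shift [ 470.8   29.4 -129.3]
(540, -30, 320, 0) turn [  0.    0.  -21.6] shift [ 264.3    1.9 -149.2]
```

>>> move_arm(rows=[[0,0,0,0,0,-10,0.85],[0,0,0,0,0,-35,0.85],[0,0,0,0,0,-65,0.85],[0,0,0,15,1,-85,0.85],[0,0,0,45,3,-100,0.85],[0,0,0,80,5,-110,0.85],[0,0,0,118,7,-110,0.85],[0,0,0,156,9,-110,0.85],[0,0,0,194,12,-110,0.85],[0,0,0,232,14,-110,0.85],[0,0,0,270,17,-110,0.85],[0,0,0,308,19,-110,0.85]])

```text
t: 4.62
tcp_pos: [0.5725, 0.0066, 0.2806]
tool_rot: [0.827, 0.562, 0.0, -0.0]
force: [1.2, -1.2, -1.4]
finger_gap: 0.32
gripper_force: 29.7
```

>>> move_arm(rows=[[0,0,0,38,3,0,0.85],[0,0,0,74,5,0,0.85],[0,0,0,108,7,0,0.85],[0,0,0,136,9,0,0.85],[0,0,0,153,10,0,0.85],[0,0,0,160,10,0,0.85],[0,0,0,163,10,0,0.85],[0,0,0,163,10,0,0.85],[0,0,0,163,10,0,0.85]])

```text
t: 5.37
tcp_pos: [0.6407, 0.1514, 0.2803]
tool_rot: [0.827, 0.562, -0.001, -0.0]
force: [-0.6, 0.6, -1.1]
finger_gap: 0.318
gripper_force: 29.7
```

```bash
python3 - <<'E'
from h import *
from station import imaging
plan((641.5,152,200,-21.5))
d=imaging.snapshot("wrist"); np.savez("pics/w2.npz",**d); cv2.imwrite("pics/w2.png",d["img"][:,:,::-1])
s=imaging.snapshot("side"); cv2.imwrite("pics/s2.png",s["img"][:,:,::-1]);np.savez("pics/s2.npz",**s)
E
```

```text
t 5.37 tcp [640.7 151.4 280.3] phi -21.6 tilt [-0.06 -0.04] gap 0.318 gf 29.7 F [-0.6  0.6 -1.1] q [ 4. 32. 75. -0. 73. 25.]
(641.5, 152, 200, -21.5) turn [-0.   0.1 -0.1] shift [ 0.9  0.5 80.3]
```

View pics/w2.png

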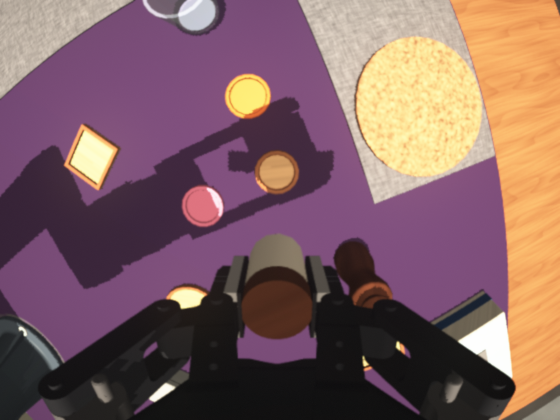

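The wrist view shows the jar held upright at (277,300) and the wooden small stand in shadow at (276,172), with the orange one at (248,96) and the pink one at (203,207). I refine the stand centres and check for bias using the held jar.

```bash
cat >> h.py <<'E'
def blob(d,uv,r,z,fish=True):
    """non-table (purple) blob at uv within r px -> centre on plane z by moments, rect, circle"""
    im=cv2.GaussianBlur(np.ascontiguousarray(d["img"]),(3,3),0).astype(int)
    m=((im[...,0]>im[...,2]+12)).astype(np.uint8)
    k=np.zeros_like(m); cv2.circle(k,(int(uv[0]),int(uv[1])),r,1,-1); m&=k
    n,l,st,c=cv2.connectedComponentsWithStats(m); b=1+np.argmax(st[1:,4])
    cs=max(cv2.findContours((l==b).astype(np.uint8),cv2.RETR_EXTERNAL,cv2.CHAIN_APPROX_NONE)[0],key=len)[:,0,:]
    P=onplane(d,cs,z,fish)[:,:2]*1000; P=P.astype(np.float32)
    mo=cv2.moments(cv2.convexHull(P)); r_=cv2.minAreaRect(P); e=cv2.fitEllipse(P)
    return np.round([mo['m10']/mo['m00'],mo['m01']/mo['m00']],1),"rect",np.round(np.r_[r_[0],r_[1],r_[2]],1),"ell",np.round(np.r_[e[0],e[1]],1)
E
python3 - <<'E'
from h import *
d=dict(np.load("pics/w2.npz"))
print("small",*blob(d,(276,172),30,.010))
print("sq",*blob(d,(92,157),42,.010))
C=cloud(d,True)*1000; Z=C[...,2]
m=(abs(Z-292)<6)&(np.hypot(C[...,0]-641,C[...,1]-152)<40); print(m.sum(),np.round(np.median(Z[m]),1)); P=C[m][:,:2].astype(np.float32); r=cv2.minAreaRect(P);print("jar top wrist",P.mean(0),r)
for n in("top0","side0"):
    t=dict(np.load(f"pics/{n}.npz"))
    for k,uv,rr in (("small",(245,176) if n=="top0" else (316,210),15 if n=="top0" else 17),("sq",(202,257) if n=="top0" else (216,195),20 if n=="top0" else 24),("big",(295,246) if n=="top0" else (251,267),22 if n=="top0" else 26),("obl",(359,169) if n=="top0" else (380,310),36 if n=="top0" else 45)):
        print(n,k,*blob(t,uv,rr,.010,False))
E
```

```text
small [640.6 155.7] rect [640.8 155.4  56.7  54.6  68.4] ell [640.6 155.7  55.2  56.5]
sq [418.1 272.9] rect [418.1 272.9  75.2  75.4  33.5] ell [418.3 273.1  83.8  88.1]
5052 291.5
jar top wrist [641.2984  155.70844] ((640.840087890625, 153.73228454589844), (29.225704193115234, 71.77790069580078), 70.8884048461914)
top0 small [641.3 154.5] rect [641.3 154.8  61.9  55.9   1. ] ell [641.4 154.4  57.2  60.6]
top0 sq [416.9 273. ] rect [417.2 272.9  74.6  75.1  33.8] ell [416.7 273.   84.5  85.5]
top0 big [449.2  13.5] rect [449.6  14.5  85.3  85.6   0.7] ell [449.1  13.4  85.1  86.7]
top0 obl [ 667.1 -160.4] rect [ 666.9 -160.6   99.8  139.1   88.3] ell [ 667.  -160.6  112.3  163.7]
side0 small [641.5 148.4] rect [641.5 147.7  62.2  58.5  75.1] ell [641.4 148.4  58.   64.8]
side0 sq [418.8 265.2] rect [418.6 265.5  78.6  80.4  33.8] ell [418.8 265.   84.8  91.3]
side0 big [450.6   8.6] rect [450.2   8.1  90.7  85.3  75. ] ell [450.5   8.5  85.1  91.1]
side0 obl [ 667.5 -163.9] rect [ 667.6 -164.1  103.2  138.1   88.3] ell [ 667.3 -164.   115.3  163. ]
```

```bash
cat > jar.py <<'E'
from h import *
from station import imaging
for n,d,uv,fi in (("wrist",dict(np.load("pics/w2.npz")),(277,302),True),("side",dict(np.load("pics/s2.npz")),None,False),("top",imaging.snapshot("top"),None,False)):
    C=cloud(d,fi)*1000; Z=C[...,2]; im=d["img"].astype(int)
    m=(abs(Z-291)<5)&(np.hypot(C[...,0]-641,C[...,1]-152)<30)&(im[...,0]>1.5*im[...,2])
    if m.sum()<10: print(n,"none"); continue
    l,ll,st,c=cv2.connectedComponentsWithStats(m.astype(np.uint8)); m=ll==1+np.argmax(st[1:,4])
    P=C[m][:,:2].astype(np.float32); r=cv2.minAreaRect(P); print(n,m.sum(),P.mean(0).round(1),np.round(np.r_[r[0],r[1]],1),np.median(Z[m]).round(1))
    if n=="top": np.savez("pics/t2.npz",**d); print(blob(d,(245,176),15,.010,False))
E
python3 jar.py
```

```text
wrist 3749 [641.3 155.5] [640.6 153.8  29.3  27.8] 291.4
side 72 [641.1 146.6] [641.9 149.2  24.9  24.4] 290.5
top none
```

>>> move_arm(rows=[[0,0,0,1.8,-0.5,20,0.85],[0,0,0,1.8,-0.5,55,0.85],[0,0,0,1.8,-0.5,95,0.85],[0,0,0,1.8,-0.5,135,0.85],[0,0,0,1.8,-0.5,170,0.85],[0,0,0,1.8,-0.5,195,0.85],[0,0,0,1.8,-0.5,213,0.85],[0,0,0,1.8,-0.5,224,0.85],[0,0,0,1.8,-0.5,230,0.85],[0,0,0,1.8,-0.5,233,0.85],[0,0,0,1.8,-0.5,234,0.85],[0,0,0,1.8,-0.5,234,0.85]])

```text
t: 6.52
tcp_pos: [0.6424, 0.1542, 0.0476]
tool_rot: [0.827, 0.562, 0.001, 0.001]
force: [0.4, -0.1, -1.4]
finger_gap: 0.317
gripper_force: 29.8
```

>>> move_arm(rows=[[0,0,0,0,0,1,0.85],[0,0,0,0,0,2,0.85],[0,0,0,0,0,2,0.85],[0,0,0,0,0,2,0.85]])

```text
t: 6.85
tcp_pos: [0.6417, 0.1544, 0.0449]
tool_rot: [0.827, 0.562, 0.0, 0.0]
force: [0.6, 0.1, -1.0]
finger_gap: 0.317
gripper_force: 29.8
```

>>> move_arm(rows=[[0,0,0,0,0,0.5,0.85],[0,0,0,0,0,1,0.85],[0,0,0,0,0,1,0.85]])

```text
t: 7.1
tcp_pos: [0.6414, 0.1543, 0.0433]
tool_rot: [0.827, 0.562, -0.0, -0.0]
force: [0.3, -0.3, -1.7]
finger_gap: 0.318
gripper_force: 29.8
```

```bash
python3 - <<'E'
from h import *
plan((641,153.2,43,-21.5))
E
```

```text
t 7.10 tcp [641.4 154.3  43.3] phi -21.6 tilt [-0.01 -0.  ] gap 0.318 gf 29.8 F [ 0.3 -0.3 -1.7] q [ 4. 48. 84. -0. 47. 25.]
(641, 153.2, 43, -21.5) turn [-0.   0.  -0.1] shift [-1.2  0.1  0.3]
```

>>> move_arm(rows=[[0,0,0,-1,0,0.3,0.85],[0,0,0,-1,0,0.7,0.85],[0,0,0,-1,0,0.7,0.85],[0,0,0,-1,0,0.7,0.85]])

```text
t: 7.43
tcp_pos: [0.6412, 0.1535, 0.043]
tool_rot: [0.827, 0.562, 0.0, -0.0]
force: [-1.8, 1.3, 1.7]
finger_gap: 0.322
gripper_force: 29.9
```

>>> move_arm(rows=[[0,0,0,0,0,0.4,0.85],[0,0,0,0,0,0.7,0.85],[0,0,0,0,0,0.7,0.85]])

```text
t: 7.68
tcp_pos: [0.6412, 0.1535, 0.043]
tool_rot: [0.827, 0.562, 0.0, 0.0]
force: [-1.8, 0.7, 6.1]
finger_gap: 0.319
gripper_force: 30.3
```

>>> move_arm(rows=[[0,0,0,0,0,0,0.6],[0,0,0,0,0,0,0.5],[0,0,0,0,0,0,0.4],[0,0,0,0,0,0,0.4],[0,0,0,0,0,-10,0.4],[0,0,0,0,0,-35,0.4],[0,0,0,0,0,-75,0.2],[0,0,0,0,0,-115,0.2],[0,0,0,0,0,-150,0.2],[0,0,0,0,0,-175,0.2],[0,0,0,0,0,-185,0.2],[0,0,0,0,0,-185,0.2]])

```text
t: 8.68
tcp_pos: [0.6428, 0.1535, 0.2307]
tool_rot: [0.827, 0.562, 0.003, 0.002]
force: [-0.0, 0.5, 0.7]
finger_gap: 0.799
gripper_force: 0.0
```

```bash
python3 - <<'E'
from h import *
from station import imaging
d=imaging.snapshot("wrist"); np.savez("pics/w3.npz",**d); cv2.imwrite("pics/w3.png",d["img"][:,:,::-1])
plan((444,-273.5,220,-22.5))
C=cloud(d,True)*1000; Z=C[...,2]
m=(abs(Z-55)<6)&(np.hypot(C[...,0]-641,C[...,1]-154)<40);P=C[m][:,:2].astype(np.float32); r=cv2.minAreaRect(P); print(m.sum(),P.mean(0).round(1),np.round(np.r_[r[0],r[1]],1),np.median(Z[m]).round(1))
m=(abs(Z-11)<3)&(np.hypot(C[...,0]-641,C[...,1]-154)<32);P=C[m][:,:2].astype(np.float32); r=cv2.minAreaRect(P); print(m.sum(),P.mean(0).round(1),np.round(np.r_[r[0],r[1]],1),np.median(Z[m]).round(1))
E
```

```text
t 8.73 tcp [641.4 153.3 228. ] phi -21.6 tilt [0.13 0.01] gap 0.802 gf 0.0 F [-0.3  0.1 -0.1] q [ 4. 35. 78. -0. 67. 25.]
(444, -273.5, 220, -22.5) turn [ 0.1 -0.1  0.9] shift [-469.5  -26.7    7.5]
723 [640.9 156.2] [640.7 155.7  27.5  27.2] 54.3
556 [642.6 161.1] [640.9 156.8  51.1  52.4] 9.9
```

View pics/w3.png

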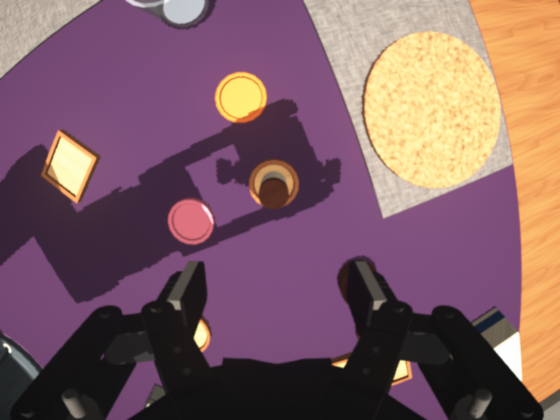

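The jar at (273,187) stands upright in the wooden stand, centred to about 1 mm. Next is the box.

>>> move_arm(rows=[[0,0,1,-20,-1,0,0],[0,0,1,-60,-3,0,0],[0,0,1,-100,-5,0,0],[0,0,1,-140,-8,0,0],[0,0,1,-181,-10,0,0],[0,0,1,-222,-13,0,0],[0,0,1,-263,-15,0,0],[0,0,1,-304,-17,0,0],[0,0,1,-345,-20,0,0],[0,0,1,-385,-22,0,0],[0,0,1,-420,-24,0,0],[0,0,1,-447,-26,0,0]])

```text
t: 9.73
tcp_pos: [0.45, -0.2543, 0.2244]
tool_rot: [0.832, 0.554, -0.001, -0.003]
force: [0.6, 0.5, 0.3]
finger_gap: 1.002
gripper_force: 0.0
```

>>> move_arm(rows=[[0,0,0,-13,-1,0,0],[0,0,0,-20,-1,0,0.1],[0,0,0,-22,-1,0,0.2],[0,0,0,-22,-1,0,0.25],[0,0,0,-22,-1,0,0.25],[0,0,0,-22,-1,0,0.25]])

```text
t: 10.23
tcp_pos: [0.4437, -0.2712, 0.2268]
tool_rot: [0.831, 0.556, 0.0, -0.0]
force: [-0.3, 0.4, 0.1]
finger_gap: 0.752
gripper_force: 0.0
```

```bash
python3 - <<'E'
from h import *
from station import imaging
d=imaging.snapshot("wrist"); np.savez("pics/w4.npz",**d)
plan((444,-273.5,126,-22.5))
C=cloud(d,True)*1000; Z=C[...,2];X=C[...,:2]
for a,h in ((133,6),(89,6),(45,7)):
    m=(abs(Z-a)<h)&(np.hypot(X[...,0]-444,X[...,1]+275)<90)
    n,l,st,_=cv2.connectedComponentsWithStats(m.astype(np.uint8)); m=l==1+np.argmax(st[1:,4]); P=X[m].astype(np.float32)
    r=cv2.minAreaRect(P); print(a,len(P),P.mean(0).round(1),np.round(np.r_[r[0],r[1],r[2]],1),np.median(Z[m]).round(1))
E
```

```text
t 10.28 tcp [ 443.8 -271.4  226.9] phi -22.5 tilt [-0.01  0.03] gap 0.751 gf 0.0 F [-0.4 -0.1 -0.9] q [-44.  24.  99.   0.  57. -21.]
(444, -273.5, 126, -22.5) turn [-0. -0.  0.] shift [ -1.9   1.1 100.9]
133 3052 [ 443.3 -270.9] [ 442.8 -272.1   39.4   40.3   67.2] 131.8
89 776 [ 452.8 -258.5] [ 447.9 -265.7   39.9   55.2   61.8] 87.9
45 3840 [ 447.5 -264.7] [ 444.5 -271.    65.2  104.7   68.2] 43.9
```

>>> move_arm(rows=[[0,0,0,-2.2,0.8,30,0.3],[0,0,0,-2.2,0.8,65,0.3],[0,0,0,-2.2,0.8,88,0.3],[0,0,0,-2.2,0.8,98,0.35],[0,0,0,-2.2,0.8,101,0.4],[0,0,0,-2.2,0.8,101,0.42],[0,0,0,-2.2,0.8,101,0.45],[0,0,0,-2.2,0.8,101,0.5],[0,0,0,-2.2,0.8,101,0.6],[0,0,0,-2.2,0.8,101,0.7],[0,0,0,-2.2,0.8,101,0.7]], squeeze=30)

```text
t: 11.2
tcp_pos: [0.4437, -0.2755, 0.1274]
tool_rot: [0.832, 0.555, 0.0, 0.001]
force: [-0.4, 1.6, 6.6]
finger_gap: 0.464
gripper_force: 31.2
```

```bash
python3 - <<'E'
from h import *
plan((444,-273.5,126,-22.5),(480,60,230,10),(418,271.5,230,33.7))
E
```

```text
t 11.20 tcp [ 443.7 -275.5  127.4] phi -22.6 tilt [ 0.11 -0.1 ] gap 0.464 gf 31.2 F [-0.4  1.6  6.6] q [-44.  34. 103.   0.  43. -22.]
(444, -273.5, 126, -22.5) turn [ 0.1  0.1 -0.1] shift [ 2.  -0.5  1.4]
(480, 60, 230, 10) turn [  0.1   0.1 -32.6] shift [ 323.7  -95.  -103.1]
(418, 271.5, 230, 33.7) turn [  0.1   0.1 -56.3] shift [ 495.2 -233.4 -103.5]
```

>>> move_arm(rows=[[0,0,0,0,0,-15,0.7],[0,0,0,0,0,-45,0.7],[0,0,-1,10,-5,-75,0.7],[0,0,-4,35,-16,-95,0.7],[0,0,-8,70,-33,-103,0.7],[0,0,-12,105,-49,-103,0.7],[0,0,-16,140,-66,-103,0.7],[0,0,-20,175,-82,-103,0.7],[0,0,-24,210,-99,-103,0.7],[0,0,-28,245,-115,-103,0.7],[0,0,-32,280,-132,-103,0.7],[0,0,-36,315,-148,-103,0.7]])

```text
t: 12.2
tcp_pos: [0.4268, 0.0744, 0.2294]
tool_rot: [0.618, 0.786, 0.0, 0.0]
force: [0.8, 0.1, -1.7]
finger_gap: 0.463
gripper_force: 30.8
```

```bash
python3 - <<'E'
from h import *
plan((418,271.5,230,33.7))
E
```

```text
t 12.20 tcp [426.8  74.4 229.4] phi 13.6 tilt [0.06 0.  ] gap 0.463 gf 30.8 F [ 0.8  0.1 -1.7] q [ -5.  18. 110.   0.  52. -19.]
(418, 271.5, 230, 33.7) turn [  0.1   0.  -20.1] shift [193.7  37.8  -0.6]
```

>>> move_arm(rows=[[0,0,-4,38,8,0,0.7],[0,0,-8,76,15,0,0.7],[0,0,-12,113,22,0,0.7],[0,0,-15,148,29,0,0.7],[0,0,-18,174,34,0,0.7],[0,0,-20,188,37,0,0.7],[0,0,-20,193,38,0,0.7],[0,0,-20,193,38,0,0.7],[0,0,-20,193,38,0,0.7],[0,0,-20,193,38,0,0.7]])

```text
t: 13.03
tcp_pos: [0.4194, 0.268, 0.229]
tool_rot: [0.475, 0.88, -0.0, -0.0]
force: [0.5, 0.0, -1.2]
finger_gap: 0.463
gripper_force: 30.8
```

```bash
cat > meas.py <<'E'
import sys
from h import *
from station import imaging
# usage: meas.py tag topz x y rad : held object top face in wrist & side, & top
tag,tz,x,y,rad=sys.argv[1],*map(float,sys.argv[2:6])
for n,fi in (("wrist",True),("side",False)):
    d=imaging.snapshot(n); np.savez(f"pics/{n}{tag}.npz",**d); cv2.imwrite(f"pics/{n}{tag}.png",d["img"][:,:,::-1])
    C=cloud(d,fi)*1000; Z=C[...,2]; im=d["img"].astype(int)
    m=(abs(Z-tz)<5)&(np.hypot(C[...,0]-x,C[...,1]-y)<rad)&(im.max(-1)>60)
    if m.sum()<10: print(n,"none"); continue
    l,ll,st,c=cv2.connectedComponentsWithStats(m.astype(np.uint8)); m=ll==1+np.argmax(st[1:,4])
    P=C[m][:,:2].astype(np.float32); r=cv2.minAreaRect(P); print(n,m.sum(),P.mean(0).round(1),np.round(np.r_[r[0],r[1],r[2]],1),np.median(Z[m]).round(1))
plan((x,y,100,0))
E
python3 meas.py 5 235 418 271 32
```

```text
wrist 7923 [415.3 272.9] [416.5 270.9  40.3  40.7  33.2] 233.3
side 154 [425.3 263.6] [426.7 262.1  53.1  34.8  69.1] 232.3
t 13.13 tcp [419.6 268.  229. ] phi 33.3 tilt [-0.02 -0.02] gap 0.468 gf 30.8 F [-0.  -0.  -1.3] q [ 20.  23. 102.  -0.  56. -14.]
(418.0, 271.0, 100, 0) turn [-0.   0.  33.3] shift [  3.4   0.3 129. ]
```

View pics/wrist5.png

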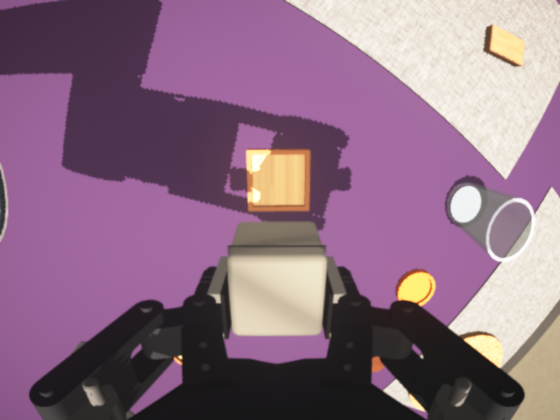

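The wrist view shows the box held square at (277,290) and the square stand at (278,180). I measure the stand in the same picture.

```bash
python3 - <<'E'
from h import *
d=dict(np.load("pics/wrist5.npz"))
print(*blob(d,(278,180),55,.010))
C=cloud(d,True)*1000; Z=C[...,2]
for a,w in ((11,2.5),(5,2.5)):
    m=(abs(Z-a+1.2)<w)&(np.hypot(C[...,0]-418,C[...,1]-272)<55);l,ll,st,c=cv2.connectedComponentsWithStats(m.astype(np.uint8)); m=ll==1+np.argmax(st[1:,4]);P=C[m][:,:2].astype(np.float32); r=cv2.minAreaRect(P); print(a,m.sum(),P.mean(0).round(1),np.round(np.r_[r[0],r[1],r[2]],1))
E
```

```text
[415.7 272.6] rect [415.2 272.   74.5  71.5  33.4] ell [416.4 273.1  81.6  82.5]
11 1150 [415.8 274.9] [416.8 273.4  66.8  66.4  33.8]
5 2662 [417.1 272.9] [417.4 272.4  56.8  55.8  33.6]
```

>>> move_arm(rows=[[0,0,-0.4,1.8,0.9,20,0.7],[0,0,-0.4,1.8,0.9,55,0.7],[0,0,-0.4,1.8,0.9,95,0.7],[0,0,-0.4,1.8,0.9,130,0.7],[0,0,-0.4,1.8,0.9,155,0.7],[0,0,-0.4,1.8,0.9,170,0.7],[0,0,-0.4,1.8,0.9,178,0.7],[0,0,-0.4,1.8,0.9,181,0.7],[0,0,-0.4,1.8,0.9,182.5,0.7],[0,0,-0.4,1.8,0.9,183,0.7],[0,0,-0.4,1.8,0.9,183,0.7],[0,0,-0.4,1.8,0.9,183,0.7]])

```text
t: 14.13
tcp_pos: [0.42, 0.2714, 0.047]
tool_rot: [0.471, 0.882, 0.001, 0.001]
force: [-0.2, 0.6, -1.1]
finger_gap: 0.463
gripper_force: 30.8
```

```bash
python3 meas.py 6 49 418 271 32
```

```text
wrist 8683 [415.2 277. ] [417.1 274.3  56.9  40.4  33.8] 51.3
side 149 [425.8 265.4] [421.  265.   53.7  34.5  43.5] 49.5
t 14.23 tcp [419.7 271.4  46.8] phi 33.8 tilt [0.09 0.03] gap 0.465 gf 30.8 F [-0.4 -0.4 -1.7] q [ 20.  41. 108.  -0.  30. -14.]
(418.0, 271.0, 100, 0) turn [ 0.1 -0.  33.8] shift [  0.6  -1.5 -53.2]
```

>>> move_arm(rows=[[0,0,0,-1,-1,1,0.7],[0,0,0,-1,-1,2,0.7],[0,0,0,-1,-1,2.7,0.7],[0,0,0,-1,-1,3,0.7],[0,0,0,-1,-1,3,0.7]])

```text
t: 14.65
tcp_pos: [0.4189, 0.2697, 0.0435]
tool_rot: [0.471, 0.882, 0.0, 0.0]
force: [-2.2, -1.1, 4.6]
finger_gap: 0.466
gripper_force: 31.5
```

>>> move_arm(rows=[[0,0,0,0,0,0.4,0.7],[0,0,0,0,0,0.8,0.7],[0,0,0,0,0,0.8,0.7]])

```text
t: 14.9
tcp_pos: [0.4189, 0.2697, 0.0435]
tool_rot: [0.471, 0.882, 0.0, 0.0]
force: [-1.9, -1.3, 11.4]
finger_gap: 0.465
gripper_force: 32.3
```

>>> move_arm(rows=[[0,0,0,0,0,-0.5,0.5],[0,0,0,0,0,-0.5,0.4],[0,0,0,0,0,-0.5,0.3],[0,0,0,0,0,-0.5,0.25],[0,0,0,0,0,-10,0.2],[0,0,0,0,0,-35,0.2],[0,0,0,0,0,-75,0.2],[0,0,0,0,0,-115,0.1],[0,0,0,0,0,-145,0],[0,0,0,0,0,-160,0],[0,0,0,0,0,-165,0],[0,0,0,0,0,-165,0]])

```text
t: 15.9
tcp_pos: [0.4195, 0.27, 0.2088]
tool_rot: [0.471, 0.882, 0.001, 0.001]
force: [0.3, -0.1, -0.5]
finger_gap: 1.0
gripper_force: 0.0
```

```bash
python3 - <<'E'
from h import *
from station import imaging
d=imaging.snapshot("wrist"); np.savez("pics/w7.npz",**d); cv2.imwrite("pics/w7.png",d["img"][:,:,::-1])
plan((445.5,-274.5,200,-21.5))
C=cloud(d,True)*1000; Z=C[...,2]
for a,w in ((49,3),(11,2.5)):
    m=(abs(Z-a+1)<w)&(np.hypot(C[...,0]-418,C[...,1]-272)<60);l,ll,st,c=cv2.connectedComponentsWithStats(m.astype(np.uint8)); m=ll==1+np.argmax(st[1:,4]);P=C[m][:,:2].astype(np.float32); r=cv2.minAreaRect(P); print(a,m.sum(),P.mean(0).round(1),np.round(np.r_[r[0],r[1],r[2]],1))
E
```

```text
t 15.95 tcp [418.7 269.7 207.3] phi 33.8 tilt [0.02 0.01] gap 1.000 gf 0.0 F [-0.6 -0.9 -0.6] q [ 20.  25. 103.  -0.  52. -14.]
(445.5, -274.5, 200, -21.5) turn [ 0.  -0.  55.3] shift [-466.9 -280.7    7.3]
49 1891 [415.5 273. ] [415.7 272.5  39.8  38.7  34. ]
11 1109 [413.4 278.9] [416.7 273.4  66.5  66.2  33.6]
```

View pics/w7.png

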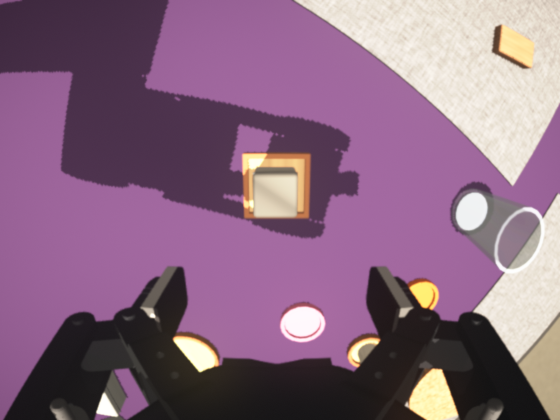

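The box at (275,193) sits in the square stand, centred to about 1 mm and aligned. Next is the copper tin.

>>> move_arm(rows=[[0,0,3,-18,-11,0,0],[0,0,7,-50,-30,0,0],[0,0,11,-84,-50,0,0],[0,0,15,-118,-71,0,0],[0,0,19,-152,-91,0,0],[0,0,23,-186,-112,0,0],[0,0,27,-220,-132,0,0],[0,0,31,-254,-153,0,0],[0,0,35,-288,-173,0,0],[0,0,39,-322,-194,0,0],[0,0,43,-356,-214,0,0],[0,0,47,-390,-235,0,0]])

```text
t: 16.95
tcp_pos: [0.4395, -0.1863, 0.2051]
tool_rot: [0.785, 0.62, -0.001, -0.002]
force: [-0.1, -0.4, -0.2]
finger_gap: 1.003
gripper_force: 0.0
```

```bash
python3 - <<'E'
from h import *
plan((445.5,-274.5,200,-21.5))
E
```

```text
t 16.95 tcp [ 439.5 -186.3  205.1] phi -13.4 tilt [-0.21  0.17] gap 1.003 gf 0.0 F [-0.1 -0.4 -0.2] q [-36.  24. 106.   0.  51. -23.]
(445.5, -274.5, 200, -21.5) turn [-0.3 -0.1  8.1] shift [-84.4  26.2   4.9]
```

>>> move_arm(rows=[[0,0,4,-34,11,3,0],[0,0,7,-62,19,5,0],[0,0,8,-77,24,5,0],[0,0,8,-83,26,5,0],[0,0,8,-83,26,5,0],[0,0,8,-83,26,5,0],[0,0,8,-83,26,5,0]])

```text
t: 17.53
tcp_pos: [0.4468, -0.2695, 0.2018]
tool_rot: [0.824, 0.566, -0.0, -0.001]
force: [-0.1, 0.1, 0.8]
finger_gap: 1.001
gripper_force: 0.0
```

```bash
python3 - <<'E'
from h import *
from station import imaging
for n,fi in (("wrist",True),("side",False),("top",False)):
    d=imaging.snapshot(n); np.savez(f"pics/{n}8.npz",**d)
    C=cloud(d,fi)*1000; Z=C[...,2];X=C[...,:2]
    for a,h in ((89,5),(45,6)):
        m=(abs(Z-a)<h)&(np.hypot(X[...,0]-444,X[...,1]+275)<90)
        if m.sum()<20: continue
        k,l,st,_=cv2.connectedComponentsWithStats(m.astype(np.uint8)); m=l==1+np.argmax(st[1:,4]); P=X[m].astype(np.float32)
        r=cv2.minAreaRect(P); print(n,a,len(P),P.mean(0).round(1),np.round(np.r_[r[0],r[1],r[2]],1),np.median(Z[m]).round(1))
plan((445.5,-274.5,82,-21.5))
E
```

```text
wrist 89 3989 [ 444.6 -270.8] [ 444.1 -271.8   54.5   54.8   26.1] 87.9
wrist 45 4368 [ 447.9 -264.4] [ 445.  -271.4   65.7  103.6   69.1] 43.9
side 89 880 [ 446.5 -275.9] [ 446.8 -274.7   55.    55.4   27.3] 87.6
side 45 1396 [ 445.3 -282.9] [ 447.6 -274.5   68.4  104.    67.8] 43.6
top 89 337 [ 444.  -271.6] [ 444.1 -270.6   49.9   54.2   89.6] 89.7
top 45 536 [ 444.9 -267.4] [ 444.2 -272.9   66.2  103.8   68.7] 45.8
t 17.68 tcp [ 447.3 -270.1  202.3] phi -21.0 tilt [-0.02  0.03] gap 1.003 gf 0.0 F [-0.4 -0.1 -0.6] q [-43.  27. 100.   0.  53. -22.]
(445.5, -274.5, 82, -21.5) turn [-0.  -0.   0.5] shift [ -4.8  -0.  120.3]
```

>>> move_arm(rows=[[0,0,0.5,-4.4,0,20,0],[0,0,0.5,-4.4,0,55,0],[0,0,0.5,-4.4,0,88,0],[0,0,0.5,-4.4,0,108,0.05],[0,0,0.5,-4.4,0,116,0.1],[0,0,0.5,-4.4,0,119,0.15],[0,0,0.5,-4.4,0,119,0.2],[0,0,0.5,-4.4,0,119,0.2]])

```text
t: 18.35
tcp_pos: [0.4465, -0.2763, 0.0843]
tool_rot: [0.827, 0.562, 0.0, 0.001]
force: [-0.5, 0.2, 0.6]
finger_gap: 0.803
gripper_force: 0.0
```

```bash
python3 - <<'E'
from h import *
plan((445.3,-274,83,-21.5))
E
```

```text
t 18.35 tcp [ 446.5 -276.3   84.3] phi -21.6 tilt [ 0.1  -0.09] gap 0.803 gf 0.0 F [-0.5  0.2  0.6] q [-44.  38. 104.   0.  37. -22.]
(445.3, -274, 83, -21.5) turn [ 0.1  0.1 -0.1] shift [ 1.6 -2.   1.3]
```

>>> move_arm(rows=[[0,0,0,1.6,-2,1,0.22],[0,0,0,1.6,-2,1,0.25],[0,0,0,1.6,-2,1,0.28],[0,0,0,1.6,-2,1,0.32],[0,0,0,1.6,-2,1,0.4],[0,0,0,1.6,-2,1,0.5],[0,0,0,1.6,-2,1,0.5]], squeeze=35)

```text
t: 18.93
tcp_pos: [0.4446, -0.2738, 0.083]
tool_rot: [0.827, 0.562, 0.0, 0.0]
force: [-1.6, 1.6, 5.7]
finger_gap: 0.645
gripper_force: 36.4
```

```bash
python3 - <<'E'
from h import *
plan((445.3,-274,83,-21.5),(450,11.5,190,-21.5))
E
```

```text
t 18.93 tcp [ 444.6 -273.8   83. ] phi -21.7 tilt [ 0.04 -0.03] gap 0.645 gf 36.4 F [-1.6  1.6  5.7] q [-44.  38. 105.  -0.  37. -22.]
(445.3, -274, 83, -21.5) turn [ 0.   0.  -0.2] shift [ 0.1  0.7 -0. ]
(450, 11.5, 190, -21.5) turn [ 0.   0.  -0.2] shift [ 267.1 -100.2 -107.2]
```

>>> move_arm(rows=[[0,0,0,0,0,-12,0.5],[0,0,0,0,0,-40,0.5],[0,0,0,8,-3,-70,0.5],[0,0,0,32,-12,-92,0.5],[0,0,0,65,-24,-100,0.5],[0,0,0,101,-38,-100,0.5],[0,0,0,138,-52,-100,0.5],[0,0,0,175,-66,-100,0.5],[0,0,0,210,-79,-100,0.5],[0,0,0,240,-90,-100,0.5],[0,0,0,258,-97,-100,0.5],[0,0,0,266,-100,-100,0.5]])

```text
t: 19.93
tcp_pos: [0.4485, 0.0132, 0.182]
tool_rot: [0.827, 0.563, -0.0, -0.001]
force: [-0.2, 0.2, -2.4]
finger_gap: 0.643
gripper_force: 38.0
```

>>> move_arm(rows=[[0,0,0,1,0,0,0.5],[0,0,0,1,0,0,0.5],[0,0,0,1,0,0,0.5]])

```text
t: 20.18
tcp_pos: [0.4506, 0.0104, 0.1822]
tool_rot: [0.828, 0.561, 0.0, 0.0]
force: [-0.2, 0.6, -3.4]
finger_gap: 0.643
gripper_force: 38.0
```

```bash
python3 meas.py 9 188 450 11 34; python3 - <<'E'
from h import *
d=dict(np.load("pics/wrist9.npz"))
C=cloud(d,True)*1000; Z=C[...,2]
for a,w in ((11,2.5),(5,2.5)):
    m=(abs(Z-a+1)<w)&(np.hypot(C[...,0]-450,C[...,1]-12)<60);l,ll,st,c=cv2.connectedComponentsWithStats(m.astype(np.uint8)); m=ll==1+np.argmax(st[1:,4]);P=C[m][:,:2].astype(np.float32); r=cv2.minAreaRect(P); print(a,m.sum(),P.mean(0).round(1),np.round(np.r_[r[0],r[1],r[2]],1),"circ",np.round(np.r_[cv2.minEnclosingCircle(P)[0],cv2.minEnclosingCircle(P)[1]],1))
E
```

```text
wrist 12107 [451.4  15.3] [450.3  12.5  55.1  55.3  23.8] 187.1
side 492 [450.4   7.7] [451.    7.4  58.1  56.7  29.4] 186.3
t 20.28 tcp [450.5  10.1 182.1] phi -21.8 tilt [ 0.02 -0.02] gap 0.644 gf 38.0 F [-0.2  0.2 -2. ] q [-13.  24. 111.  -0.  45.   9.]
(450.0, 11.0, 100, 0) turn [  0.    0.  -21.8] shift [ 0.7 -0.8 82.1]
11 1015 [453.9  28. ] [451.5  22.1  65.5  81.2  70.1] circ [448.9  14.6  41.1]
5 3717 [451.   19.8] [451.   20.   58.3  72.2  70.2] circ [448.9  14.   36.2]
```

View pics/wrist9.png

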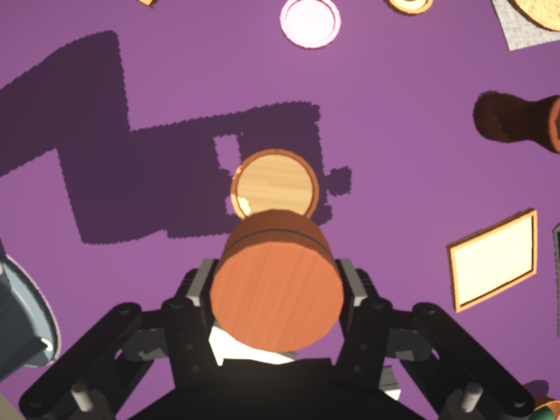

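The copper tin is held at (277,285) over the large round stand at (276,187). The stand lies about 2 mm further in +y.

>>> move_arm(rows=[[0,0,0,1.6,-1.5,15,0.5],[0,0,0,1.6,-1.5,45,0.5],[0,0,0,1.6,-1.5,80,0.5],[0,0,0,1.6,-1.5,108,0.5],[0,0,0,1.6,-1.5,124,0.5],[0,0,0,1.6,-1.5,132,0.5],[0,0,0,1.6,-1.5,135,0.5],[0,0,0,1.6,-1.5,136,0.5],[0,0,0,1.6,-1.5,136,0.5],[0,0,0,1.6,-1.5,136,0.5]])

```text
t: 21.12
tcp_pos: [0.4501, 0.0131, 0.0471]
tool_rot: [0.827, 0.561, 0.001, 0.001]
force: [0.0, 0.1, -2.1]
finger_gap: 0.645
gripper_force: 38.1
```

```bash
python3 - <<'E'
from h import *
plan((449.7,12.1,43,-21.6))
E
```

```text
t 21.12 tcp [450.1  13.1  47.1] phi -21.7 tilt [ 0.13 -0.03] gap 0.645 gf 38.1 F [ 0.   0.1 -2.1] q [-13.  40. 116.  -0.  24.   9.]
(449.7, 12.1, 43, -21.6) turn [ 0.1 -0.  -0.1] shift [-1.1 -0.   4.1]
```

>>> move_arm(rows=[[0,0,0,-0.8,0,1,0.5],[0,0,0,-0.8,0,2,0.5],[0,0,0,-0.8,0,3,0.5],[0,0,0,-0.8,0,3.3,0.5],[0,0,0,-0.8,0,3.3,0.5],[0,0,0,-0.8,0,3.3,0.5]])

```text
t: 21.62
tcp_pos: [0.4492, 0.0127, 0.0431]
tool_rot: [0.827, 0.562, 0.0, 0.0]
force: [-1.0, 1.1, 1.1]
finger_gap: 0.647
gripper_force: 38.4
```

>>> move_arm(rows=[[0,0,0,0,0,0.3,0.5],[0,0,0,0,0,0.6,0.5],[0,0,0,0,0,0.6,0.5],[0,0,0,0,0,0.6,0.5]])

```text
t: 21.95
tcp_pos: [0.4492, 0.0128, 0.043]
tool_rot: [0.827, 0.562, 0.0, 0.0]
force: [-0.7, 0.9, 7.2]
finger_gap: 0.645
gripper_force: 39.1
```

>>> move_arm(rows=[[0,0,0,0,0,-0.5,0.3],[0,0,0,0,0,-0.5,0.2],[0,0,0,0,0,-0.5,0.1],[0,0,0,0,0,-0.5,0.05],[0,0,0,0,0,-8,0.05],[0,0,0,0,0,-32,0],[0,0,0,0,0,-70,0],[0,0,0,0,0,-108,0],[0,0,0,0,0,-140,0],[0,0,0,0,0,-155,0],[0,0,0,0,0,-160,0],[0,0,0,0,0,-160,0]])

```text
t: 22.95
tcp_pos: [0.4495, 0.0126, 0.2037]
tool_rot: [0.827, 0.562, 0.001, 0.001]
force: [0.7, -0.2, 0.0]
finger_gap: 1.005
gripper_force: 0.0
```

```bash
python3 - <<'E'
from h import *
from station import imaging
d=imaging.snapshot("wrist"); np.savez("pics/w10.npz",**d); cv2.imwrite("pics/w10.png",d["img"][:,:,::-1])
plan((446,-274,150,68.5),(446,-274,150,-111.5))
C=cloud(d,True)*1000; Z=C[...,2]
for a,w in ((49,3),(11,2.5)):
    m=(abs(Z-a+1)<w)&(np.hypot(C[...,0]-450,C[...,1]-12)<60);l,ll,st,c=cv2.connectedComponentsWithStats(m.astype(np.uint8)); m=ll==1+np.argmax(st[1:,4]);P=C[m][:,:2].astype(np.float32); print(a,m.sum(),P.mean(0).round(1),"circ",np.round(np.r_[cv2.minEnclosingCircle(P)[0],cv2.minEnclosingCircle(P)[1]],1))
E
```

```text
t 23.00 tcp [448.7  12.8 202.4] phi -21.7 tilt [ 0.02 -0.01] gap 0.996 gf 0.0 F [ 0.  -0.1  0.2] q [-13.  22. 110.  -0.  48.   9.]
(446, -274, 150, 68.5) turn [  0.    0.  -90.2] shift [-267.5  103.3   52.5]
(446, -274, 150, -111.5) turn [ 0.  -0.  89.8] shift [-267.5  103.3   52.5]
49 3010 [449.   15.5] circ [448.5  14.4  27.9]
11 939 [453.9  25.5] circ [449.3  14.4  41.2]
```

The copper tin is in its stand, centred to about 1 mm. Last is the oblong tin, with the gripper turned to close across its short side.

>>> move_arm(rows=[[0,0,7,-15,6,0,0],[0,0,14,-40,15,0,0],[0,0,21,-66,26,0,0],[0,0,28,-92,36,0,0],[0,0,35,-118,46,0,0],[0,0,42,-144,56,0,0],[0,0,49,-170,66,0,0],[0,0,56,-196,76,0,0],[0,0,63,-220,85,0,0],[0,0,70,-240,93,0,0],[0,0,77,-254,98,0,0],[0,0,83,-263,102,0,0]])

```text
t: 24.0
tcp_pos: [0.4457, -0.2707, 0.1998]
tool_rot: [0.991, -0.131, -0.002, -0.001]
force: [-0.1, 1.5, -0.4]
finger_gap: 0.996
gripper_force: 0.0
```

```bash
python3 - <<'E'
from h import *
plan((446,-274,150,-111.5))
E
```

```text
t 24.00 tcp [ 445.7 -270.7  199.8] phi -105.1 tilt [-0.18  0.15] gap 0.996 gf 0.0 F [-0.1  1.5 -0.4] q [-44.  27. 100.  -0.  53.  62.]
(446, -274, 150, -111.5) turn [-0.1  0.2  6.4] shift [ 1.4  3.2 49.8]
```

>>> move_arm(rows=[[0,0,4,1,2,10,0],[0,0,6.4,1,2,30,0],[0,0,6.4,1,2,45,0],[0,0,6.4,1,2,50,0],[0,0,6.4,1,2,50,0],[0,0,6.4,1,2,50,0]])

```text
t: 24.5
tcp_pos: [0.4467, -0.2711, 0.1512]
tool_rot: [0.983, -0.183, -0.001, -0.001]
force: [0.3, 0.2, -0.8]
finger_gap: 1.002
gripper_force: 0.0
```

```bash
python3 - <<'E'
from h import *
from station import imaging
for n,fi in (("wrist",True),("side",False),("top",False)):
    d=imaging.snapshot(n); np.savez(f"pics/{n}11.npz",**d); cv2.imwrite(f"pics/{n}11.png",d["img"][:,:,::-1])
    C=cloud(d,fi)*1000; Z=C[...,2];X=C[...,:2]
    m=(abs(Z-45)<5)&(np.hypot(X[...,0]-446,X[...,1]+275)<90)
    if m.sum()<20: continue
    k,l,st,_=cv2.connectedComponentsWithStats(m.astype(np.uint8)); m=l==1+np.argmax(st[1:,4]); P=X[m].astype(np.float32)
    r=cv2.minAreaRect(P); print(n,len(P),P.mean(0).round(1),np.round(np.r_[r[0],r[1],r[2]],1),np.median(Z[m]).round(1))
plan((446,-274,38,-111.5))
E
```

```text
wrist 11783 [ 448.7 -273.7] [ 445.  -272.5   66.6  103.6   68.2] 44.0
side 2065 [ 446.5 -279.2] [ 447.4 -274.7   67.8  103.7   67.9] 43.6
top 367 [ 421.1 -257.5] [ 421.7 -257.7   56.1   51.5   64. ] 45.8
t 24.65 tcp [ 447.6 -271.8  152.8] phi -111.1 tilt [ 0.05 -0.05] gap 1.002 gf 0.0 F [-0.   0.6  0. ] q [-44.  31. 102.  -0.  46.  68.]
(446, -274, 38, -111.5) turn [ 0.  -0.1  0.4] shift [ -0.8   2.6 114.8]
```

View pics/wrist11.png

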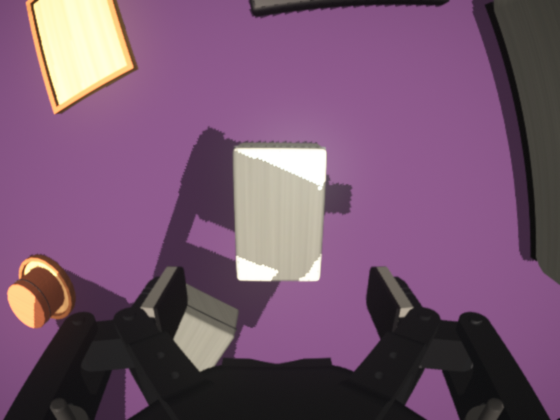

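The wrist view shows the oblong tin at (280,213), lined up between the open fingers. The look-alike at (205,325) is clear of them.

>>> move_arm(rows=[[0,0,0.6,-1.5,1.9,15,0],[0,0,0.6,-1.5,1.9,45,0],[0,0,0.6,-1.5,1.9,76,0],[0,0,0.6,-1.5,1.9,97,0],[0,0,0.6,-1.5,1.9,107,0],[0,0,0.6,-1.5,1.9,111,0],[0,0,0.6,-1.5,1.9,112,0],[0,0,0.6,-1.5,1.9,112,0],[0,0,0.6,-1.5,1.9,112,0]])

```text
t: 25.4
tcp_pos: [0.4459, -0.2735, 0.0415]
tool_rot: [0.982, -0.188, 0.001, 0.001]
force: [-0.3, 0.5, 0.3]
finger_gap: 1.0
gripper_force: 0.0
```

```bash
python3 - <<'E'
from h import *
plan((445.5,-273,38.5,-111.9))
E
```

```text
t 25.40 tcp [ 445.9 -273.5   41.5] phi -111.7 tilt [ 0.11 -0.11] gap 1.000 gf 0.0 F [-0.3  0.5  0.3] q [-44.  43. 105.  -0.  32.  68.]
(445.5, -273, 38.5, -111.9) turn [ 0.1 -0.1  0.2] shift [-0.5 -0.3  3. ]
```

>>> move_arm(rows=[[0,0,0,0,0,2,0],[0,0,0,0,0,3,0.1],[0,0,0,0,0,3,0.15],[0,0,0,0,0,3,0.2],[0,0,0,0,0,3,0.3],[0,0,0,0,0,3,0.45],[0,0,0,0,0,3,0.45],[0,0,0,0,0,3,0.45]], squeeze=45)

```text
t: 26.07
tcp_pos: [0.4452, -0.2728, 0.0378]
tool_rot: [0.982, -0.188, 0.0, 0.0]
force: [-0.7, 0.8, 6.0]
finger_gap: 0.767
gripper_force: 52.1
```

```bash
python3 - <<'E'
from h import *
plan((445.5,-273,38,-111.9),(667,-161,140,-91.6))
E
```

```text
t 26.07 tcp [ 445.2 -272.8   37.8] phi -111.7 tilt [ 0.02 -0.01] gap 0.767 gf 52.1 F [-0.7  0.8  6. ] q [-44.  43. 105.   0.  32.  68.]
(445.5, -273, 38, -111.9) turn [ 0.  -0.   0.2] shift [ 0.4  0.1 -0.2]
(667, -161, 140, -91.6) turn [  0.   -0.  -20.1] shift [ 164.9 -185.8 -102.1]
```

>>> move_arm(rows=[[0,0,0,0,0,-8,0.45],[0,0,0,0,0,-28,0.45],[0,0,-1,5,-5,-55,0.45],[0,0,-3,18,-20,-80,0.45],[0,0,-5,38,-43,-98,0.45],[0,0,-8,62,-70,-105,0.45],[0,0,-11,87,-98,-105,0.45],[0,0,-14,112,-126,-105,0.45],[0,0,-17,136,-153,-105,0.45],[0,0,-19,154,-173,-105,0.45],[0,0,-20,163,-183,-105,0.45],[0,0,-20,165,-186,-105,0.45]])

```text
t: 27.07
tcp_pos: [0.6689, -0.1589, 0.1415]
tool_rot: [1.0, -0.013, 0.0, -0.0]
force: [-0.7, 0.5, -3.3]
finger_gap: 0.762
gripper_force: 51.7
```

>>> move_arm(rows=[[0,0,0,0,0,0,0.45],[0,0,0,0,0,0,0.45],[0,0,0,0,0,0,0.45]])

```text
t: 27.32
tcp_pos: [0.6653, -0.1614, 0.1417]
tool_rot: [1.0, -0.015, -0.001, -0.0]
force: [-0.8, -0.3, -3.1]
finger_gap: 0.759
gripper_force: 51.7
```

```bash
python3 meas.py 12 150 667 -162 70; python3 - <<'E'
from h import *
d=dict(np.load("pics/wrist12.npz"))
C=cloud(d,True)*1000; Z=C[...,2]
for a,w in ((11,2.5),(5,2.5)):
    m=(abs(Z-a+1)<w)&(np.hypot(C[...,0]-667,C[...,1]+160)<90);l,ll,st,c=cv2.connectedComponentsWithStats(m.astype(np.uint8)); m=ll==1+np.argmax(st[1:,4]);P=C[m][:,:2].astype(np.float32); r=cv2.minAreaRect(P); print(a,m.sum(),P.mean(0).round(1),np.round(np.r_[r[0],r[1],r[2]],1), "ext",P.min(0),P.max(0))
E
```

```text
wrist 29080 [ 681.5 -161.8] [ 673.  -161.6   65.9   87.9   88.5] 147.8
side 916 [ 643.5 -163.4] [ 642.4 -163.7   82.5   64.3   78.2] 147.7
t 27.42 tcp [ 665.8 -161.7  142.1] phi -91.8 tilt [-0.08  0.02] gap 0.761 gf 51.7 F [-0.4 -0.5 -3.2] q [-23.  42.  78.  -0.  60.  69.]
(667.0, -162.0, 100, 0) turn [ -0.1   0.  -91.8] shift [ 1.3  0.3 42.1]
11 1190 [ 723.3 -160.7] [ 716.6 -160.9   92.7   29.7   88.7] ext [ 700.68134 -207.20418] [ 732.42786 -114.39487]
5 3412 [ 713.1 -160.7] [ 712.9 -160.8   83.1   25.8   88.2] ext [ 699.4433  -202.56573] [ 726.66956  -119.336464]
```

View pics/wrist12.png

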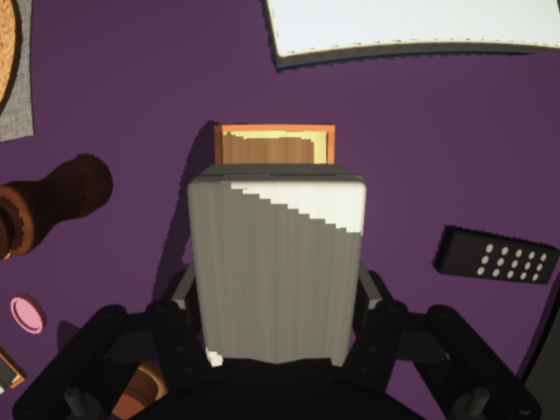

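The oblong tin is held at (277,270) over the oblong stand, whose far rim is at (275,128). It needs about 1 mm in each of +x and +y, and the angle matches.

>>> move_arm(rows=[[0,0,0,1.2,-1.3,12,0.45],[0,0,0,1.2,-1.3,36,0.45],[0,0,0,1.2,-1.3,62,0.45],[0,0,0,1.2,-1.3,80,0.45],[0,0,0,1.2,-1.3,89,0.45],[0,0,0,1.2,-1.3,92,0.45],[0,0,0,1.2,-1.3,93,0.45],[0,0,0,1.2,-1.3,93,0.45],[0,0,0,1.2,-1.3,93,0.45]])

```text
t: 28.17
tcp_pos: [0.6694, -0.1601, 0.0507]
tool_rot: [1.0, -0.015, 0.001, 0.001]
force: [0.3, -0.0, -3.3]
finger_gap: 0.765
gripper_force: 51.6
```

```bash
python3 - <<'E'
from h import *
plan((667,-160.4,43,-91.7))
E
```

```text
t 28.17 tcp [ 669.4 -160.1   50.7] phi -91.7 tilt [ 0.15 -0.06] gap 0.765 gf 51.6 F [ 0.3 -0.  -3.3] q [-23.  49.  80.   0.  51.  69.]
(667, -160.4, 43, -91.7) turn [ 0.1 -0.2  0. ] shift [-2.4  0.4  7.7]
```

>>> move_arm(rows=[[0,0,0,-1.5,0.3,2,0.45],[0,0,0,-1.5,0.3,4,0.45],[0,0,0,-1.5,0.3,5,0.45],[0,0,0,-1.5,0.3,5,0.45],[0,0,0,-1.5,0.3,5,0.45],[0,0,0,-1.5,0.3,5,0.45]])

```text
t: 28.67
tcp_pos: [0.6669, -0.1598, 0.0443]
tool_rot: [1.0, -0.015, 0.0, 0.0]
force: [-0.9, -0.3, -3.1]
finger_gap: 0.763
gripper_force: 51.6
```

```bash
python3 - <<'E'
from h import *
plan((667,-160.4,43,-91.7))
E
```

```text
t 28.67 tcp [ 666.9 -159.8   44.3] phi -91.7 tilt [ 0.01 -0.  ] gap 0.763 gf 51.6 F [-0.9 -0.3 -3.1] q [-23.  50.  80.   0.  50.  69.]
(667, -160.4, 43, -91.7) turn [ 0. -0.  0.] shift [0.1 0.6 1.3]
```

>>> move_arm(rows=[[0,0,0,0,0.5,0.6,0.45],[0,0,0,0,0.5,1.2,0.45],[0,0,0,0,0.5,1.6,0.45],[0,0,0,0,0.5,1.6,0.45],[0,0,0,0,0.5,1.6,0.45]])

```text
t: 29.08
tcp_pos: [0.6669, -0.1605, 0.0429]
tool_rot: [1.0, -0.015, 0.0, 0.0]
force: [-1.2, -0.2, -1.3]
finger_gap: 0.767
gripper_force: 51.8
```

>>> move_arm(rows=[[0,0,0,0,0,0.3,0.45],[0,0,0,0,0,0.6,0.45],[0,0,0,0,0,0.6,0.45],[0,0,0,0,0,0.6,0.45]])

```text
t: 29.42
tcp_pos: [0.6669, -0.1604, 0.0429]
tool_rot: [1.0, -0.015, 0.0, 0.0]
force: [-1.9, -0.4, 5.6]
finger_gap: 0.766
gripper_force: 52.7
```

>>> move_arm(rows=[[0,0,0,0,0,-0.5,0.2],[0,0,0,0,0,-0.5,0.1],[0,0,0,0,0,-0.5,0],[0,0,0,0,0,-0.5,0],[0,0,0,0,0,-0.5,0],[0,0,0,0,0,-10,0],[0,0,0,0,0,-35,0],[0,0,0,0,0,-75,0],[0,0,0,0,0,-115,0],[0,0,0,0,0,-155,0],[0,0,0,0,0,-180,0],[0,0,0,0,0,-190,0]])

```text
t: 30.42
tcp_pos: [0.6692, -0.1612, 0.2387]
tool_rot: [1.0, -0.014, 0.005, 0.002]
force: [0.9, -0.2, 0.5]
finger_gap: 0.996
gripper_force: 0.0
```

>>> move_arm(rows=[[0,0,0,-30,0,-10,0],[0,0,0,-65,0,-20,0],[0,0,0,-95,0,-20,0],[0,0,0,-110,0,-20,0],[0,0,0,-115,0,-20,0],[0,0,0,-115,0,-20,0]])

```text
t: 30.92
tcp_pos: [0.5506, -0.1567, 0.2517]
tool_rot: [1.0, -0.015, -0.001, -0.0]
force: [-0.3, -0.1, 0.3]
finger_gap: 1.0
gripper_force: 0.0
```

```bash
python3 - <<'E'
from h import *
from station import imaging
d=imaging.snapshot("wrist"); s=imaging.snapshot("side"); 
plan()
cv2.imwrite("pics/fin.png",s["img"][:,:,::-1])
for n,d,fi,o in (("w",d,True,1),("s",s,False,1.4)):
  C=cloud(d,fi)*1000; Z=C[...,2]
  for a,w in ((50,3),(11,2.2)):
    m=(abs(Z-a+o)<w)&(np.hypot(C[...,0]-667,C[...,1]+160)<90);l,ll,st,c=cv2.connectedComponentsWithStats(m.astype(np.uint8)); m=ll==1+np.argmax(st[1:,4]);P=C[m][:,:2].astype(np.float32); r=cv2.minAreaRect(P); print(n,a,m.sum(),P.mean(0).round(1),np.round(np.r_[r[0],r[1],r[2]],1))
E
```

```text
t 31.02 tcp [ 552.9 -157.3  251.9] phi -91.7 tilt [ 0.06 -0.01] gap 1.001 gf 0.0 F [0.7 0.1 0.7] q [-27.  27.  90.   0.  64.  65.]
w 50 6882 [ 664.8 -160.4] [ 665.7 -160.6   66.4  103.4   88.2]
w 11 1675 [ 660.8 -158.9] [ 666.6 -159.2   92.8  130.2   88.4]
s 50 1456 [ 667.8 -164.6] [ 668.7 -163.    68.8  104.5   87.5]
s 11 333 [ 651.1 -184.4] [ 669.  -162.    94.   131.1   88. ]
```

View pics/fin.png

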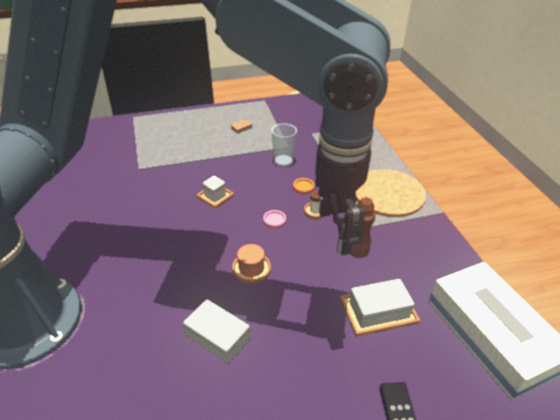

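The side view shows all four in their stands: jar (315,207), box (215,190), copper tin (251,260) and oblong tin (381,303). The mill and tumbler are still standing, and the arm is clear.

```bash
python3 -c "
from station import order
print(order.sign_off())"
```

```text
the job is handed in; nothing more can be done
None
```

All four containers are in their own stands, taken from the top down, each centred to about 1–1.5 mm; the pepper mill and tumbler are still standing, and the job was handed in at about 31 s.

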